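# Swing the card angle rule on by one hole

### The arm

A 6-joint arm with a two-finger parallel gripper is mounted at the origin on the work surface. World frame = base frame: x ahead of the robot, y to its left, z up, the work surface at z = 0. Lengths are in m, angles in rad, forces in N, time in s.
With the tool pointing down it reaches from about 0.375 to 0.975 m from the base axis. Payload 3.8 kg.
Tool frame: the origin (TCP) lies midway between the tips of the shut fingers; the grasp point (between the pads) lies 19 mm behind it; z points along the fingers, y is the direction in which the jaws open and shut (so a half turn about z gives the same grasp; the last joint's range is limited). The gripper opens to 85 mm and grips with 20 to 120 N. Pads are 22 mm wide; open, the fingers measure 114 mm over their backs; the gripper's body (76 mm by 85 mm) begins 54 mm behind the grasp point. The pads swing forward as they close: fully open they stand 13 mm farther back than shut.
Start: joints at [1.1, 0.264, 1.604, -0, 1.274, -0.037], TCP at [0.284, 0.612, 0.231] pointing down, gripper open.
Joint ranges: [-2.63, 2.63], [-0.94, 2.18], [0.31, 2.57], [-1.31, 4.45], [0, 2.66], [-2.55, 2.55]. Speed limits (rad/s): [2.57, 2.57, 3.14, 3.14, 3.14, 3.14].

### API

Orientations are given as a rotation vector (axis times angle).
In Python, from workcell import bot gives the robot as it stands.
- The arm moves only by the tool drive_tool, never from a script. Its argument "deltas" is a list of rows, each an object with "hand": the opening, from 0 (shut) to 1 (fully open); "offset": the shift along the world's x, y, z in cm, a list of three; "angular": the turn, a rotation vector about the world's x, y, z in degrees, a list of three. A call has 1 to 8 rows; each row is the pose to reach, as a shift and turn from the pose commanded when the call began; what a row does not reach only later rows make up. A row lasts 1/8 s, in which the tool goes at most 62.5 mm and 10.7 degrees, less where a joint would pass 70% of its speed; a pose out of reach is approached as far as the arm can. A call with a gripper value outside its range is refused whole. The fingers move at their own pace and stop on an object; "force" is the grip in N (left out, the last holds). Time passes only in rows, so rows that repeat a pose let the fingers close. It gives the time, the measured TCP pose, the force and the opening at its end, in the units of the state.
- bot.read_state(): the state, without advancing time (a new reading comes with each control period).
- bot.read_camera(name): name is "side" or "top" or "wrist"; returns a dict with "frame" (480x640x3 uint8, blue, green, red), "mtx" (3x3 intrinsics, pixels), "R" (3x3) and "t" (3): a world point X has camera coordinates R X + t. Camera axes: x right, y down, z forward; pixel columns grow to the right and rows downward; lengths in m; the calibration is good to about 2 mm. A picture is of the moment at which its call begins. There is no depth.
- bot.finish_job(): hands the job in, once; it reports no verdict.
The state is a dict: "time": time; "q": joint angles; "joint_vel": joint speeds; "joint_torque": joint torques, N m; "tool_pos": TCP position; "tcp_rot": TCP orientation; "wrist_force": force on the tool from outside, world axes, zero at the start; "torque": the same for the moment, N m; "width": opening from 0.0 (shut) to 1.0 (fully open).
Only numpy, scipy, OpenCV 4.12 (cv2) and the standard library are available. Lean on these libraries where they do the work, as an engineer would, in place of code of your own. Each camera call takes 0.05 s, during which the arm holds its last target. There are 200 camera calls.

### The job

On the craft table's green angle board, hook a fingertip under the top of the red pull ring and gently lift the spring index pin out of its hole; do not pinch the ring's top bar between the fingers. Swing the rule sideways by one hole, towards the side where the pink card lies, let the pin drop fully home in that hole and take the hand clear. Leave the pencil case, eraser and glue stick where they are.

Things in the scene. Friction and masses are not known exactly. Their poses are not given: they have to be found in the camera images.
- angle_board: Green board screwed to the table, 260 (x) by 230 (y) by 12 mm; origin: centre of its underside; z up, x from the ring side to the pivot side (roughly to the robot's left). On it a grey curved index plate, top 22 mm above the table, with five holes 15 degrees (42 mm) apart at 160 mm from the pivot; the pin starts in the middle one. Holes 12 mm wide; pin 10 mm with a round end.
- pivot (a point): Pivot axis of the swinging rule, 100 mm along the board's +x from its centre, 33 mm above the table; axes as the board.
- swing_rule (a joint): Angle of the aluminium rule (rad): 0 in the middle hole, positive when the ring end goes to the board's +y; holes at -0.524, -0.262, 0, 0.262, 0.524. Slight friction (0.5 N at the ring); stays where left. Rule 34 mm wide, top 33 mm above the table, from the pivot (black cap, top at 47 mm) to 195 mm from it, under the ring.
- index_pin (a joint): Height of the spring index pin above fully home (m): 0 fully home, over 0.010 clear of the hole (it slides on the index plate at 0.010), end stop at 0.026. It moves straight up in a housing on the rule, 160 mm from the pivot, turning with the rule. The spring pushes it down with about 3 N when home, 5 N when 15 mm up.
- pull_ring: Upright red oblong ring on top of the index pin, moving with it; origin: centre of its opening, 160 mm from the pivot, 94 mm above the table when home. Opening 72 (y) by 48 mm (z), bar 8 mm round; its x axis (the way through) points to the pivot. Lower bar 62 to 70 mm above the table, under it a 26 mm wide housing, top at 55 mm. A finger tilted 45 degrees can enter on the side away from the pivot.
- ring_top (a point): Middle of the ring's top bar (centre of the 8 mm bar), 28 mm above the ring's centre; axes as the ring.
- pink_card: Pink stack of card, 100 (x) by 75 (y) by 12 mm, fixed, lying at one long side (+y or -y) of the board; origin at the centre of its underside.
- yellow_card: Yellow stack of card, same size, fixed, at the other side of the board; origin at the centre of its underside.
- pencil_case_mid (a point): Centre of the loose navy pencil case, 75 by 200 by 45 mm, past the board's pivot end; to be left alone.
- eraser_mid (a point): Centre of the loose white and blue eraser, 22 by 55 by 13 mm, on the table past the board's ring end; to be left alone.
- glue_stick_mid (a point): Centre (45 mm up) of the loose upright glue stick, 29 mm across, 90 mm tall, yellow with a red cap, on the table past the board's ring end; to be left alone.
Not all that is in view belongs to the job. There is more than one size of the pink_card; the job needs the largest.

How it is judged:
By the outcome, as a careful person would: the job done as asked, in the order asked, and still so for the second after the job is handed in, with the robot touching nothing.
It also fails if it takes over 42 s, if anything falls off the work surface, if the arm or the gripper's body presses on something with over 40 N, if the wrist force passes 120 N, or if a joint passes its speed limit or range.

## Working session

There is one attempt and no reset: what is moved stays moved. The work goes in short steps, Python scripts to look and compute and a tool call to move; the robot and the scene stay as the last step left them, time stands still between calls to the robot, and variables do not carry over. Pictures are saved under pics/ and viewed, about 8 in all and at most 12, crops included, and the job is handed in when it is done.

Besides the shell and the picture viewer there is one more tool, called after ">>>" as name(argument=value, ...) on one line, values as JSON. drive_tool: Moves the arm, as the interface text tells. Its arguments: {"type":"object","properties":{"deltas":{"type":"array"},"force":{"type":"number"}},"required":["deltas"]}

```bash
mkdir -p pics
cat > h.py <<'E'
import numpy as np, cv2
from workcell import bot
def cam(n,save=None):
    c=bot.read_camera(n)
    c={k:np.array(v) for k,v in c.items()}
    if save: cv2.imwrite('pics/'+save,c['frame'])
    return c
def ray(c,u,v):
    R,t=c['R'],c['t'].ravel(); o=-R.T@t
    d=R.T@np.linalg.inv(c['mtx'])@np.array([u,v,1.]); return o,d/np.linalg.norm(d)
def onz(c,u,v,z):
    o,d=ray(c,u,v); return o+d*(z-o[2])/d[2]
def tri(a,b):
    (o1,d1),(o2,d2)=a,b
    s=np.linalg.lstsq(np.c_[d1,-d2],o2-o1,rcond=None)[0]
    p,q=o1+s[0]*d1,o2+s[1]*d2; return (p+q)/2,np.linalg.norm(p-q)
def proj(c,X):
    p=c['mtx']@(c['R']@np.array(X)+c['t'].ravel()); return p[:2]/p[2]
E
python3 - <<'E'
from h import *
import pickle
cs={n:cam(n,n+'0.png') for n in('top','side')}
pickle.dump(cs,open('c0.pkl','wb'))
for n,c in cs.items(): print(n,(-c['R'].T@c['t'].ravel()).round(3))
print(bot.read_state())
E
```

```text
top [0.468 0.022 0.854]
side [ 0.372 -0.677  0.835]
{'time': 0.1, 'q': array([ 1.10006359e+00,  2.64707703e-01,  1.60525405e+00, -2.65934266e-06,
        1.27370703e+00, -3.68775957e-02]), 'joint_vel': array([ 0.00012953, -0.00033391, -0.0024519 , -0.00041326, -0.00140869,
        0.00205612]), 'joint_torque': array([ 1.24635162e-04, -5.16706109e+01, -3.68590808e+01, -7.03700675e-05,
        6.25920889e-03,  1.90758504e-05]), 'tool_pos': array([0.28343545, 0.61186972, 0.23005742]), 'tcp_rot': array([-0.67605247, -3.06745625,  0.00315719]), 'wrist_force': array([ 0.02841573, -0.42670954, -0.25475013]), 'torque': array([-0.02454467, -0.0112463 , -0.00904289]), 'width': 1.0053644368567836}
```

View pics/top0.png

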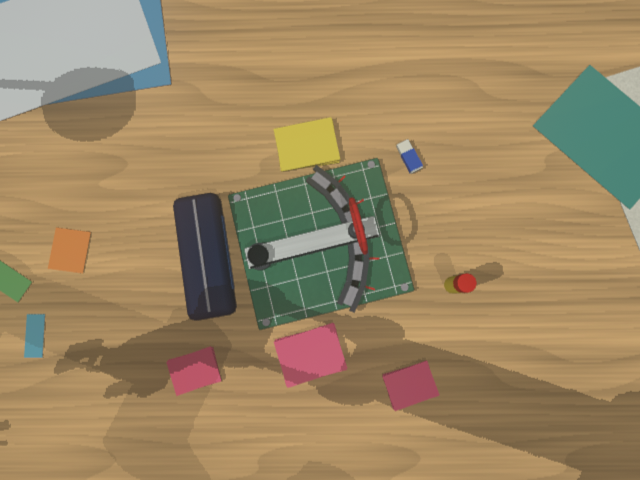

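View pics/side0.png

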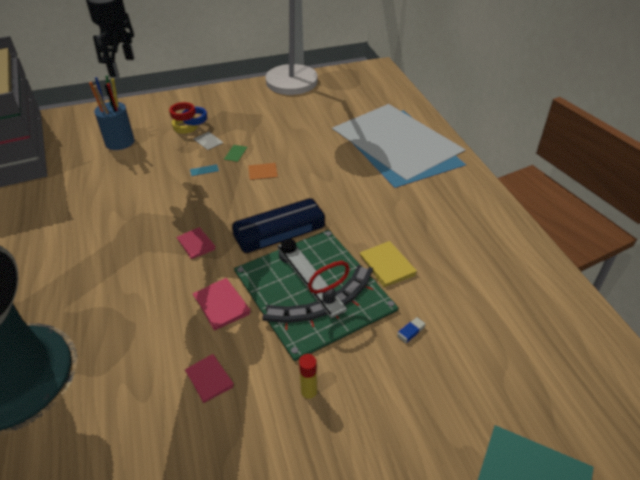

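The largest pink card is the one touching the board at top-view (310,355). The smaller ones at (195,371) and (411,386) are decoys. The red ring is at top (358,225), side (329,277), and the other red object is the glue cap at top (465,283). The pink card lies on the robot's side, so the ring end swings towards world -x, which is board +y.

Run:
```python
from h import *
import pickle
from scipy.spatial.transform import Rotation as Ro
cs=pickle.load(open('c0.pkl','rb'))
el={}
for n,(u,v) in {'top':(358,225),'side':(329,277)}.items():
    c=cs[n]; h=cv2.cvtColor(c['frame'],cv2.COLOR_BGR2HSV)
    m=((h[...,0]<6)|(h[...,0]>175))&(h[...,1]>170)&(h[...,2]>70)
    k,lab,st,ce=cv2.connectedComponentsWithStats(m.astype('uint8'))
    i=1+np.argmin([np.hypot(*(x-[u,v]))for x in ce[1:]]); pts=np.argwhere(lab==i)[:,::-1]
    r=cv2.minAreaRect(cv2.findContours((lab==i).astype('uint8'),0,2)[0][0]); el[n]=r; print(n,ce[i],st[i],r)
    print(cv2.boxPoints(r).round(0).tolist())
C,e=tri(ray(cs['top'],*el['top'][0]),ray(cs['side'],*el['side'][0])); print('ring centre',C,e)
t=cs['top'];h=cv2.cvtColor(t['frame'],cv2.COLOR_BGR2HSV)
b=np.zeros(h.shape[:2],'uint8'); b[235:275,240:275]=(h[235:275,240:275,2]<45)
k,lab,st,ce=cv2.connectedComponentsWithStats(b); i=1+np.argmax(st[1:,4]);print('cap',ce[i],st[i]); P=onz(t,*ce[i],.047)
print('pivot',P,'dist',np.hypot(*(P-C)[:2]))
a=np.degrees(np.arctan2(*(P-C)[1::-1]));print('ring x yaw',a)
for n,p in dict(bigpink=(310,355),p2=(195,371),p3=(411,386),glue=(452,284),eraser=(410,156),case=(205,257)).items(): print(n,onz(t,*p,.01).round(3))
for n in('top','side'): print(n,[proj(cs[n],C+[0,0,z]).round(0) for z in(-.028,.028)])
s=bot.read_state();R=Ro.from_rotvec(s['tcp_rot']);print(R.as_matrix().round(3))
s1=cs['side']['frame'][220:340,230:430]; t1=t['frame'][150:330,225:425]
cv2.imwrite('pics/crop.png',np.vstack([cv2.resize(s1,(480,288),interpolation=2),cv2.resize(t1,(480,300),interpolation=2)]))
```

```text
top [357.7699115  225.14159292] [350 199  17  54 339] ((357.82354736328125, 225.29412841796875), (54.813053131103516, 7.276068687438965), 75.96376037597656)
[[348.0, 200.0], [355.0, 198.0], [368.0, 251.0], [361.0, 253.0]]
side [329.91322314 275.48760331] [309 261  40  32 242] ((328.3711242675781, 276.8350524902344), (22.337617874145508, 43.65988540649414), 66.03751373291016)
[[304.0, 275.0], [344.0, 258.0], [353.0, 278.0], [313.0, 296.0]]
ring centre [ 0.58075027 -0.02668069  0.09476502] 0.0017733548733181378
cap [249.  256.5] [249 256   1   2   2]
pivot [0.53963638 0.14174839 0.047     ] dist 0.17337447092680897
ring x yaw 103.71775875976871
bigpink [0.384 0.049 0.01 ]
p2 [0.361 0.232 0.01 ]
p3 [ 0.335 -0.111  0.01 ]
glue [ 0.495 -0.182  0.01 ]
eraser [ 0.708 -0.122  0.01 ]
case [0.543 0.22  0.01 ]
top [array([357., 227.]), array([359., 222.])]
side [array([328., 287.]), array([328., 266.])]
[[-0.907  0.42  -0.001]
 [ 0.42   0.907 -0.002]
 [ 0.    -0.002 -1.   ]]
```

View pics/crop.png

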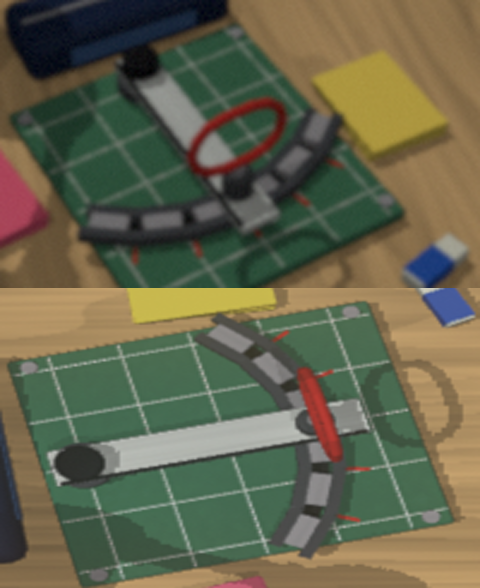

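Run:
```python
from h import *
from scipy.spatial.transform import Rotation as Ro
s=bot.read_state();R0=Ro.from_rotvec(s['tcp_rot']);q=s['q']
f=lambda q1,a,q4,q5,q6:Ro.from_euler('Z',q1)*Ro.from_euler('Y',a)*Ro.from_euler('Z',q4)*Ro.from_euler('Y',q5)*Ro.from_euler('Z',q6)
C=f(q[0],q[1]+q[2],q[3],q[4],q[5]).inv()*R0
print(C.as_rotvec(degrees=True).round(1))
def tgt(yaw,tilt,sg):
    xb=np.array([np.cos(yaw),np.sin(yaw),0]);yb=np.array([-np.sin(yaw),np.cos(yaw),0])
    z=np.cos(tilt)*xb-np.sin(tilt)*np.array([0,0,1]);y=sg*yb
    return Ro.from_matrix(np.c_[np.cross(y,z),y,z])
for sg in(1,-1):
  for yaw in(104,89):
    T=tgt(np.radians(yaw),np.pi/4,sg)
    for q1,a in((-.3,1.87),(-.3,1.5)):
        w=(Ro.from_euler('Z',q1)*Ro.from_euler('Y',a)).inv()*T*C.inv()
        print(sg,yaw,a,'q456',w.as_euler('ZYZ').round(2), 'delta from start',(T*R0.inv()).as_rotvec(degrees=True).round(1))
xb=np.array([np.cos(np.radians(104)),np.sin(np.radians(104)),0])
top=np.array([.581,-.027,.123]);z=.7071*(xb-[0,0,1])
print('xb',xb,'approach axis',z)
P=np.array([.543,.127,0]);y2=np.radians(89);print('ring after',P-.16*np.array([np.cos(y2),np.sin(y2),0]))
```

```text
[ 0. -0. 90.]
1 104 1.87 q456 [0.66 1.71 2.54] delta from start [ 35.5 -42.7 120.9]
1 104 1.5 q456 [0.73 2.   2.79] delta from start [ 35.5 -42.7 120.9]
1 89 1.87 q456 [0.75 1.55 2.73] delta from start [ 28.2 -44.8 107.1]
1 89 1.5 q456 [0.78 1.82 2.99] delta from start [ 28.2 -44.8 107.1]
-1 104 1.87 q456 [ 0.66  1.71 -0.6 ] delta from start [ 35.9  29.5 -48.5]
-1 104 1.5 q456 [ 0.73  2.   -0.35] delta from start [ 35.9  29.5 -48.5]
-1 89 1.87 q456 [ 0.75  1.55 -0.41] delta from start [ 40.3  25.1 -62.6]
-1 89 1.5 q456 [ 0.78  1.82 -0.15] delta from start [ 40.3  25.1 -62.6]
xb [-0.2419219   0.97029573  0.        ] approach axis [-0.17106297  0.68609611 -0.7071    ]
ring after [ 0.54020761 -0.03297563  0.        ]
```

>>> drive_tool(deltas=[{"hand": 0, "offset": [1, -3, 3], "angular": [0, 0, 0]}, {"hand": 0, "offset": [3, -8, 6], "angular": [0, 0, 0]}, {"hand": 0, "offset": [5, -13, 8], "angular": [0, 0, 0]}, {"hand": 0, "offset": [8, -18, 10], "angular": [0, 0, -6]}, {"hand": 0, "offset": [10, -23, 12], "angular": [0, 0, -12]}, {"hand": 0, "offset": [12, -28, 12], "angular": [0, 0, -18]}, {"hand": 0, "offset": [14, -33, 12], "angular": [0, 0, -24]}, {"hand": 0, "offset": [17, -38, 12], "angular": [0, 0, -30]}], force=40)

```text
time: 1.1
tool_pos: [0.4536, 0.2309, 0.3511]
tcp_rot: [-1.451, -2.786, -0.0]
wrist_force: [1.1, -0.5, 0.4]
width: 0.001
```

```bash
cat >> h.py <<'E'
from scipy.spatial.transform import Rotation as Ro
def tgt(yaw,tilt=45,sg=-1):
    a,b=np.radians(yaw),np.radians(tilt)
    xb=np.array([np.cos(a),np.sin(a),0]);yb=np.array([-np.sin(a),np.cos(a),0])
    z=np.cos(b)*xb-np.sin(b)*np.array([0,0,1]);y=sg*yb
    return Ro.from_matrix(np.c_[np.cross(y,z),y,z])
def delta(p,T):
    s=bot.read_state(); print('t',s['time'],'q',s['q'].round(2),'pos',s['tool_pos'].round(4),'F',s['wrist_force'].round(1),'w',s['width'].round(2))
    print('offset cm',((np.array(p)-s['tool_pos'])*100).round(2),'ang',(T*Ro.from_rotvec(s['tcp_rot']).inv()).as_rotvec(degrees=True).round(1))
E
python3 -c "
from h import *
delta([.61,-.14,.28],tgt(104))"
```

```text
Traceback (most recent call last):
  File "h.py", line 26, in delta
    s=bot.read_state(); print('t',s['time'],'q',s['q'].round(2),'pos',s['tool_pos'].round(4),'F',s['wrist_force'].round(1),'w',s['width'].round(2))
                                                                                                                               ^^^^^^^^^^^^^^^^
AttributeError: 'float' object has no attribute 'round'
```

```bash
sed -i "s/s\['width'\].round(2)/round(s['width'],3)/" h.py
python3 -c "
from h import *
delta([.61,-.14,.28],tgt(104))"
```

```text
t 1.1 q [ 0.42 -0.11  1.78  0.    1.46 -0.19] pos [0.4536 0.2309 0.3511] F [ 1.1 -0.5  0.4] w 0.001
offset cm [ 15.64 -37.09  -7.11] ang [ 41.2  18.8 -19.9]
```

>>> drive_tool(deltas=[{"hand": 0, "offset": [2, -5, 0], "angular": [6, 3, -3]}, {"hand": 0, "offset": [4, -10, 0], "angular": [12, 5, -6]}, {"hand": 0, "offset": [6, -15, 0], "angular": [18, 8, -9]}, {"hand": 0, "offset": [8, -20, 0], "angular": [24, 11, -12]}, {"hand": 0, "offset": [10, -25, 0], "angular": [30, 14, -15]}, {"hand": 0, "offset": [12.5, -30, -2], "angular": [36, 16.5, -17.5]}, {"hand": 0, "offset": [15, -35, -4], "angular": [41.2, 18.8, -19.9]}, {"hand": 0, "offset": [15.6, -37, -7], "angular": [41.2, 18.8, -19.9]}])

```text
time: 2.1
tool_pos: [0.6101, -0.1419, 0.2769]
tcp_rot: [-1.51, -1.925, -0.627]
wrist_force: [-0.0, 1.2, -0.5]
width: -0.001
```

Run:
```python
from h import *
delta([.602,-.109,.179],tgt(104))
w=cam('wrist','w1.png')
print(proj(w,[.581,-.027,.122]),proj(w,[.581,-.027,.066]))
```

```text
t 2.1 q [-0.55  0.48  1.42  0.54  1.82 -0.81] pos [ 0.6101 -0.1419  0.2769] F [-0.   1.2 -0.5] w -0.001
offset cm [-0.81  3.29 -9.79] ang [-0.2 -0.2  0.2]
[319.1699826  236.34648116] [319.23594134 263.21863341]
```

View pics/w1.png

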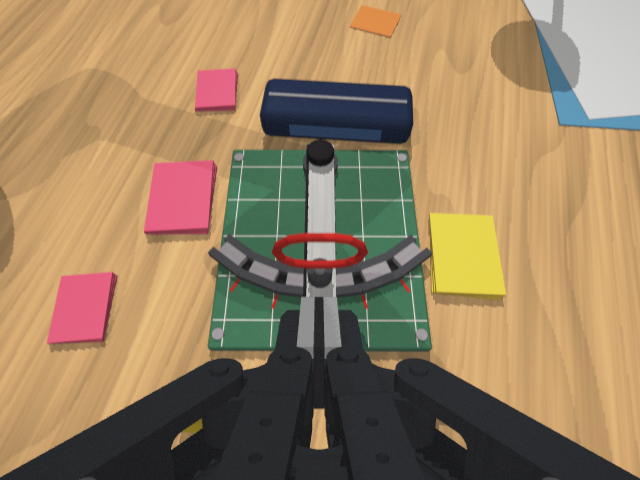

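The wrist view shows the ring centred at (320,250), with the rule vertical in the picture. That matches my prediction of rows 236–263, so the hand is aligned and I'll close in.

>>> drive_tool(deltas=[{"hand": 0, "offset": [-0.3, 1.2, -4], "angular": [0, 0, 0]}, {"hand": 0, "offset": [-0.6, 2.4, -7.5], "angular": [0, 0, 0]}, {"hand": 0, "offset": [-0.8, 3.3, -9.8], "angular": [-0.2, -0.2, 0.2]}, {"hand": 0, "offset": [-1.2, 5, -11.5], "angular": [-0.2, -0.2, 0.2]}, {"hand": 0, "offset": [-1.6, 6.6, -13.2], "angular": [-0.2, -0.2, 0.2]}, {"hand": 0, "offset": [-2, 8, -14.7], "angular": [-0.2, -0.2, 0.2]}, {"hand": 0, "offset": [-2, 8, -14.7], "angular": [-0.2, -0.2, 0.2]}])

```text
time: 3.02
tool_pos: [0.5883, -0.0558, 0.1333]
tcp_rot: [-1.502, -1.938, -0.622]
wrist_force: [-0.3, 0.2, 0.0]
width: -0.004
```

Run:
```python
from h import *
w=cam('wrist','w2.png'); s=cam('side'); t=cam('top')
def ringc(c,g):
    h=cv2.cvtColor(c['frame'],cv2.COLOR_BGR2HSV)
    m=(((h[...,0]<6)|(h[...,0]>175))&(h[...,1]>150)&(h[...,2]>60)).astype('uint8')
    k,lab,st,ce=cv2.connectedComponentsWithStats(m)
    ok=[i for i in range(1,k) if st[i,4]>60]; i=min(ok,key=lambda i:np.hypot(*(ce[i]-g))); print(st[i],ce[i]); return st[i]
g=[.581,-.027,.094]
for c in(w,s,t): ringc(c,proj(c,g)); print(proj(c,g),proj(c,[.581,-.027,.122]),proj(c,[.581,-.027,.066]), 'tcp',proj(c,bot.read_state()['tool_pos']))
delta([.581,-.027,.094],tgt(104))
a=s['frame'][200:340,230:430];
cv2.imwrite('pics/w2s.png',np.hstack([w['frame'][150:480,150:490],cv2.resize(a,(460,330),interpolation=2)]))
```

```text
[ 235  251  173   58 4879] [321.31379381 276.7189998 ]
[320.36201967 283.11437781] [320.67117241 260.33683512] [320.11878616 301.03516843] tcp [324.59923953 323.05831613]
[308 261  38  33 189] [323.78835979 274.76719577]
[328.07635359 277.32431333] [328.12286508 266.59107695] [328.03159617 287.65277054] tcp [338.78446148 272.52836963]
[349 198  18  56 413] [357.65375303 224.70460048]
[358.08246002 224.60713076] [359.28925074 221.71228099] [356.95994727 227.29981453] tcp [381.77250155 213.41415342]
t 3.175 q [-0.46  0.5   1.67  0.57  1.55 -0.9 ] pos [ 0.5904 -0.0579  0.1351] F [ 0.3 -0.8  0.5] w -0.003
offset cm [-0.94  3.09 -4.11] ang [ 0.2  0.4 -0.3]
```

View pics/w2s.png

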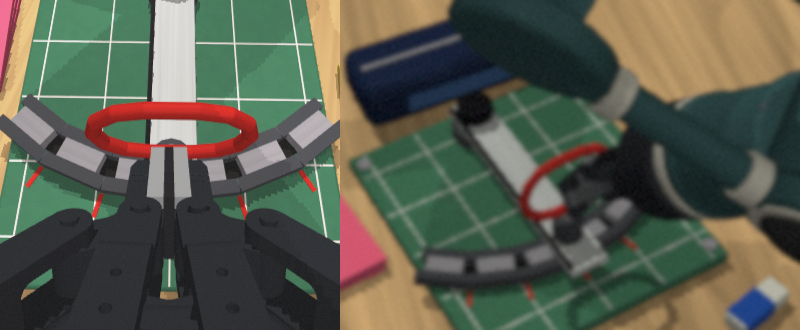

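>>> drive_tool(deltas=[{"hand": 0, "offset": [0, 0, -0.9], "angular": [0.2, 0.4, -0.3]}, {"hand": 0, "offset": [-0.2, 0.7, -1.7], "angular": [0.2, 0.4, -0.3]}, {"hand": 0, "offset": [-0.4, 1.5, -2.5], "angular": [0.2, 0.4, -0.3]}, {"hand": 0, "offset": [-0.7, 2.3, -3.3], "angular": [0.2, 0.4, -0.3]}, {"hand": 0, "offset": [-0.9, 3.1, -4.1], "angular": [0.2, 0.4, -0.3]}, {"hand": 0, "offset": [-0.9, 3.1, -4.1], "angular": [0.2, 0.4, -0.3]}, {"hand": 0, "offset": [-0.9, 3.1, -4.1], "angular": [0.2, 0.4, -0.3]}])

```text
time: 4.05
tool_pos: [0.5809, -0.0265, 0.0935]
tcp_rot: [-1.508, -1.929, -0.624]
wrist_force: [0.0, 0.0, 1.0]
width: -0.003
```

Run:
```python
from h import *
w=cam('wrist'); s=cam('side')
delta([.581,-.027,.116],tgt(104))
a=s['frame'][200:340,230:430];
cv2.imwrite('pics/w3.png',np.hstack([w['frame'][150:480,150:490],cv2.resize(a,(460,330),interpolation=2)]))
```

```text
t 4.15 q [-0.43  0.52  1.73  0.59  1.47 -0.91] pos [ 0.5812 -0.0268  0.0937] F [ 0.1 -0.2  0.1] w 0.001
offset cm [-0.02 -0.02  2.23] ang [-0.  -0.1 -0. ]
```

View pics/w3.png

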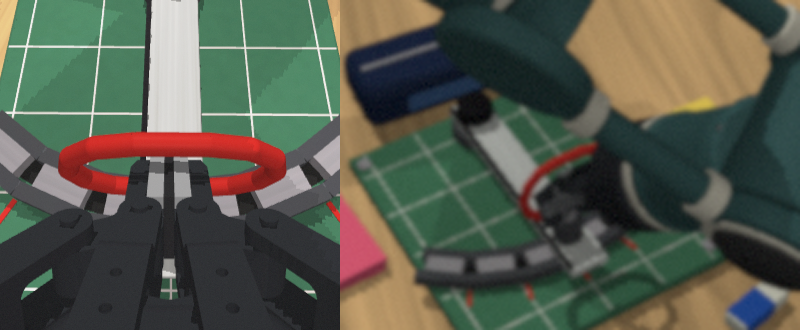

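>>> drive_tool(deltas=[{"hand": 0, "offset": [0, 0, 0.4], "angular": [0, 0, 0]}, {"hand": 0, "offset": [0, 0, 0.8], "angular": [0, 0, 0]}, {"hand": 0, "offset": [0, 0, 1.1], "angular": [0, 0, 0]}, {"hand": 0, "offset": [0, 0, 1.4], "angular": [0, 0, 0]}, {"hand": 0, "offset": [0, 0, 1.7], "angular": [0, 0, 0]}, {"hand": 0, "offset": [0, 0, 2.0], "angular": [0, 0, 0]}, {"hand": 0, "offset": [0, 0, 2.2], "angular": [0, 0, 0]}, {"hand": 0, "offset": [0, 0, 2.2], "angular": [0, 0, 0]}])

```text
time: 5.15
tool_pos: [0.5808, -0.0269, 0.1152]
tcp_rot: [-1.508, -1.93, -0.623]
wrist_force: [0.9, -3.1, -6.3]
width: -0.0
```

Run:
```python
from h import *
w=cam('wrist'); s=cam('side')
delta([.581,-.027,.116],tgt(104)); P=np.array([.543,.127])
for dz in(.01,.015,.02): print(dz,[(proj(w,[.581,-.027,.094+dz+k])-[150,150]).round(0) for k in(.028,-.028)])
p=bot.read_state()['tool_pos'][:2]
for a in(5,10,15,16):
    r=np.radians(-a);v=p-P;print(a,(100*(P+np.array([[np.cos(r),-np.sin(r)],[np.sin(r),np.cos(r)]])@v-p)).round(2))
a=s['frame'][200:340,230:430];
cv2.imwrite('pics/w4.png',np.hstack([w['frame'][150:480,150:490],cv2.resize(a,(460,330),interpolation=2)]))
```

```text
t 5.25 q [-0.43  0.49  1.72  0.59  1.5  -0.89] pos [ 0.5807 -0.0269  0.115 ] F [ 0.2 -3.5 -5.6] w 0.001
offset cm [ 0.03 -0.01  0.1 ] ang [-0.  -0.1 -0. ]
0.01 [array([171., 155.]), array([171., 192.])]
0.015 [array([172., 150.]), array([171., 190.])]
0.02 [array([172., 145.]), array([171., 187.])]
5 [-1.36 -0.27]
10 [-2.73 -0.42]
15 [-4.11 -0.45]
16 [-4.39 -0.44]
```

View pics/w4.png

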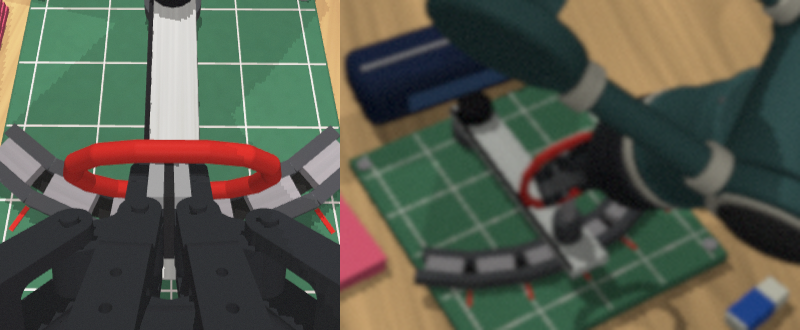

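The pin is lifted: 5.6 N of downward load, and the bar at crop row 151 puts it about 15 mm up. Next is the swing.

>>> drive_tool(deltas=[{"hand": 0, "offset": [-0.55, -0.11, 0.1], "angular": [0, 0, -2]}, {"hand": 0, "offset": [-1.1, -0.22, 0.1], "angular": [0, 0, -4]}, {"hand": 0, "offset": [-1.64, -0.31, 0.1], "angular": [0, 0, -6]}, {"hand": 0, "offset": [-2.18, -0.37, 0.1], "angular": [0, 0, -8]}, {"hand": 0, "offset": [-2.73, -0.42, 0.1], "angular": [0, 0, -10]}, {"hand": 0, "offset": [-3.28, -0.44, 0.1], "angular": [0, 0, -12]}, {"hand": 0, "offset": [-3.84, -0.45, 0.1], "angular": [0, 0, -14]}, {"hand": 0, "offset": [-4.11, -0.45, 0.1], "angular": [0, 0, -15]}])

```text
time: 6.25
tool_pos: [0.5389, -0.0309, 0.1163]
tcp_rot: [-1.778, -1.743, -0.736]
wrist_force: [-0.6, -4.8, -5.5]
width: -0.002
```

```bash
cat > ring.py <<'E'
from h import *
w=cam('wrist','w5.png'); t=cam('top','t5.png')
delta([.540,-.033,.116],tgt(89))
h=cv2.cvtColor(w['frame'],cv2.COLOR_BGR2HSV)
m=(((h[...,0]<6)|(h[...,0]>175))&(h[...,1]>150)&(h[...,2]>60)).astype('uint8')
k,lab,st,ce=cv2.connectedComponentsWithStats(m); i=1+np.argmax(st[1:,4]); x,y,W,H,_=st[i]; print(st[i],'ring mid col',x+W/2,'tcp col',proj(w,bot.read_state()['tool_pos']))
u=x+W/2
# top bar middle row: centre of red in the columns near the middle, first run
c=m[:,int(u)]; r=np.where(c)[0]; r=r[r<r[0]+14]; v=(r[0]+r[-1])/2
P=np.array([.543,.127])
for z in(.122,.132,.137,.142):
    X=onz(w,u,v,z); d=X[:2]-P; print(z,X.round(4),'r',np.hypot(*d).round(4),'yaw',(np.degrees(np.arctan2(-d[1],-d[0]))).round(2))
E
python3 ring.py
```

```text
t 6.35 q [-0.52  0.35  1.94  0.69  1.37 -0.82] pos [ 0.5388 -0.0309  0.1163] F [-0.7 -5.1 -5.8] w 0.002
offset cm [ 0.12 -0.21 -0.03] ang [-0.1 -0.1  0. ]
[ 213  289  219   60 7000] ring mid col 322.5 tcp col [320.27860969 317.42831649]
0.122 [ 0.5398 -0.0244  0.122 ] r 0.1514 yaw 88.78
0.132 [ 0.5396 -0.0279  0.132 ] r 0.1549 yaw 88.75
0.137 [ 0.5396 -0.0297  0.137 ] r 0.1567 yaw 88.74
0.142 [ 0.5395 -0.0315  0.142 ] r 0.1585 yaw 88.73
```

>>> drive_tool(deltas=[{"hand": 0, "offset": [0.1, 0, -0.3], "angular": [0, 0, 0]}, {"hand": 0, "offset": [0.1, 0, -0.6], "angular": [0, 0, 0]}, {"hand": 0, "offset": [0.1, 0, -0.9], "angular": [0, 0, 0]}, {"hand": 0, "offset": [0.1, 0, -1.2], "angular": [0, 0, 0]}, {"hand": 0, "offset": [0.1, 0, -1.5], "angular": [0, 0, 0]}, {"hand": 0, "offset": [0.1, 0, -1.8], "angular": [0, 0, 0]}, {"hand": 0, "offset": [0.1, -0.1, -2.1], "angular": [0, 0, 0]}, {"hand": 0, "offset": [0.1, -0.1, -2.2], "angular": [0, 0, 0]}])

```text
time: 7.35
tool_pos: [0.5407, -0.0316, 0.0945]
tcp_rot: [-1.775, -1.744, -0.736]
wrist_force: [-0.1, 0.4, -0.0]
width: -0.002
```

```bash
python3 ring.py
python3 - <<'E'
from h import *
w=cam('wrist'); s=cam('side'); S=bot.read_state()
X=np.array([.540,-.033])
for dz in(0,.005,.010): print(dz,[(proj(w,[*X,.094+dz+k])-[150,150]).round(0) for k in(.028,-.028)])
a=s['frame'][200:340,230:430];
cv2.imwrite('pics/w6.png',np.hstack([w['frame'][150:480,150:490],cv2.resize(a,(460,330),interpolation=2)]))
E
```

```text
t 7.45 q [-0.52  0.38  1.94  0.69  1.34 -0.85] pos [ 0.5407 -0.0317  0.0944] F [ 0.2 -0.2 -0.9] w 0.002
offset cm [-0.07 -0.13  2.16] ang [-0.1 -0.1 -0. ]
[ 208  280  226   64 7639] ring mid col 321.0 tcp col [320.37228287 317.94346026]
0.122 [ 0.5409 -0.0296  0.122 ] r 0.1566 yaw 89.22
0.132 [ 0.5408 -0.0334  0.132 ] r 0.1605 yaw 89.2
0.137 [ 0.5407 -0.0353  0.137 ] r 0.1624 yaw 89.19
0.142 [ 0.5407 -0.0372  0.142 ] r 0.1643 yaw 89.18
0 [array([169., 147.]), array([169., 189.])]
0.005 [array([169., 141.]), array([169., 186.])]
0.01 [array([169., 136.]), array([169., 183.])]
```

View pics/w6.png

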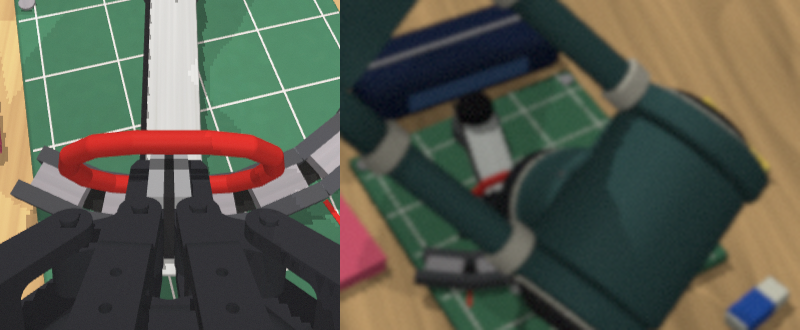

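The load is gone and the bar sits near its home row. I'll back out along the finger axis and check pin height with the hand clear.

>>> drive_tool(deltas=[{"hand": 0, "offset": [0, -0.8, 0.7], "angular": [0, 0, 0]}, {"hand": 0, "offset": [0, -1.8, 1.7], "angular": [0, 0, 0]}, {"hand": 0, "offset": [-0.1, -3.0, 3.0], "angular": [0, 0, 0]}, {"hand": 0, "offset": [-0.1, -4.5, 4.5], "angular": [0, 0, 0]}, {"hand": 0, "offset": [-0.2, -6.5, 6.5], "angular": [0, 0, 0]}, {"hand": 0, "offset": [-0.2, -8.5, 9], "angular": [0, 0, 0]}, {"hand": 0, "offset": [-0.2, -10, 12], "angular": [0, 0, 0]}, {"hand": 0, "offset": [-0.2, -11, 16], "angular": [0, 0, 0]}])

```text
time: 8.55
tool_pos: [0.5381, -0.1436, 0.2555]
tcp_rot: [-1.778, -1.743, -0.735]
wrist_force: [1.3, 0.2, -0.7]
width: -0.0
```

>>> drive_tool(deltas=[{"hand": 0, "offset": [0, -4, 3], "angular": [0, 0, 0]}, {"hand": 0, "offset": [0, -8, 6], "angular": [0, 0, 0]}, {"hand": 0, "offset": [0, -12, 8], "angular": [0, 0, 0]}, {"hand": 0, "offset": [0, -16, 8], "angular": [0, 0, 0]}, {"hand": 0, "offset": [0, -20, 8], "angular": [0, 0, 0]}, {"hand": 0, "offset": [0, -24, 8], "angular": [0, 0, 0]}, {"hand": 0, "offset": [0, -24, 8], "angular": [0, 0, 0]}])

```text
time: 9.43
tool_pos: [0.5376, -0.3855, 0.3338]
tcp_rot: [-1.78, -1.742, -0.736]
wrist_force: [0.9, 0.1, 0.2]
width: 0.004
```

Run:
```python
from h import *
delta([.540,-.033,.116],tgt(89))
cs={n:cam(n) for n in('top','side')}; el={}
for n,c in cs.items():
    h=cv2.cvtColor(c['frame'],cv2.COLOR_BGR2HSV)
    m=((h[...,0]<6)|(h[...,0]>175))&(h[...,1]>170)&(h[...,2]>70)
    k,lab,st,ce=cv2.connectedComponentsWithStats(m.astype('uint8')); g=proj(c,[.54,-.033,.097])
    i=min([i for i in range(1,k) if st[i,4]>40],key=lambda i:np.hypot(*(ce[i]-g)))
    el[n]=cv2.minAreaRect(cv2.findContours((lab==i).astype('uint8'),0,2)[0][0]); print(n,st[i],el[n],g)
C,e=tri(ray(cs['top'],*el['top'][0]),ray(cs['side'],*el['side'][0])); print('ring',C,e)
d=C[:2]-[.543,.127];print(np.hypot(*d),np.degrees(np.arctan2(-d[1],-d[0])))
cv2.imwrite('pics/c7.png',np.hstack([cv2.resize(cs['side']['frame'][180:420,180:440],(400,369)),cv2.resize(cs['top']['frame'][120:400,170:490],(400,369))]))
```

```text
t 9.425 q [-0.9   0.56  1.2   0.51  1.99 -0.82] pos [ 0.5376 -0.3855  0.3338] F [0.9 0.1 0.2] w 0.004
offset cm [  0.24  35.25 -21.78] ang [-0.1 -0.1  0.2]
top [358 225   7  56 303] ((361.0, 252.5), (55.0, 6.0), 90.0) [362.88331252 251.91393416]
side [304 360  12  17 115] ((311.6123962402344, 369.3202209472656), (7.949984550476074, 19.397960662841797), 32.0053825378418) [307.16467364 283.60200781]
ring [ 0.55137922 -0.04631032 -0.15453368] 0.022817797956764124
0.17351275892749599 92.76798357454386
```

View pics/c7.png

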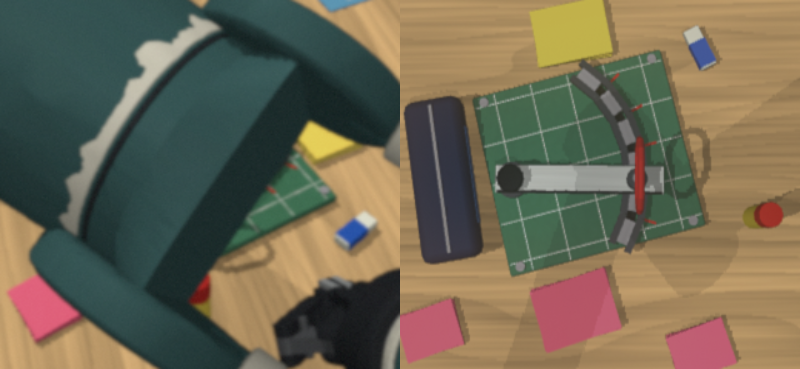

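The top view shows the rule one hole towards the large pink card, with the eraser, glue stick and case undisturbed. The arm blocks the side camera, so I'll triangulate the ring height from top and wrist.

Run:
```python
from h import *
cs={n:cam(n) for n in('top','wrist')}; el={}
for n,c in cs.items():
    h=cv2.cvtColor(c['frame'],cv2.COLOR_BGR2HSV)
    m=((h[...,0]<6)|(h[...,0]>175))&(h[...,1]>150)&(h[...,2]>60)
    k,lab,st,ce=cv2.connectedComponentsWithStats(m.astype('uint8')); g=proj(c,[.54,-.033,.094])
    i=min([i for i in range(1,k) if st[i,4]>40],key=lambda i:np.hypot(*(ce[i]-g)))
    x,y,W,H,_=st[i]; el[n]=(x+W/2-.5,y+H/2-.5); print(n,st[i],el[n],'pred home/+10mm',g.round(1),proj(c,[.54,-.033,.104]).round(1))
C,e=tri(ray(cs['top'],*el['top']),ray(cs['wrist'],*el['wrist'])); print('ring',C,e)
cv2.imwrite('pics/w8.png',cs['wrist']['frame'])
```

```text
top [358 224   8  58 366] (np.float64(361.5), np.float64(252.5)) pred home/+10mm [362.7 252.1] [363.2 251.5]
wrist [284  89  67  39 859] (np.float64(317.0), np.float64(108.0)) pred home/+10mm [316.3 110.5] [316.3 104.8]
ring [ 0.54006777 -0.0309492   0.09625253] 0.0016698610594750988
```

View pics/w8.png

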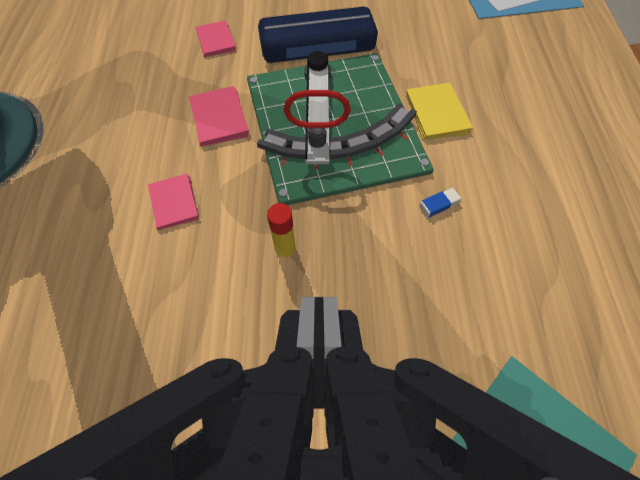

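>>> drive_tool(deltas=[{"hand": 0, "offset": [0, 2, 4], "angular": [-4, 0, 0]}, {"hand": 0, "offset": [0, 5, 8], "angular": [-10, 0, 0]}, {"hand": 0, "offset": [0, 9, 11], "angular": [-16, 0, 0]}, {"hand": 0, "offset": [0, 14, 12], "angular": [-23, 0, 0]}, {"hand": 0, "offset": [0, 19, 12], "angular": [-30, 0, 0]}, {"hand": 0, "offset": [0, 24, 12], "angular": [-37, 0, 0]}, {"hand": 0, "offset": [0, 29, 12], "angular": [-45, 0, 0]}, {"hand": 0, "offset": [0, 34, 12], "angular": [-45, 0, 0]}])

```text
time: 10.62
tool_pos: [0.5369, -0.0375, 0.456]
tcp_rot: [2.225, 2.205, 0.017]
wrist_force: [0.3, 0.8, -0.2]
width: -0.005
```

>>> drive_tool(deltas=[{"hand": 0, "offset": [-1, 5, 0], "angular": [0, 0, 0]}, {"hand": 0, "offset": [-2, 10, 0], "angular": [0, 0, 0]}, {"hand": 0, "offset": [-4, 15, 0], "angular": [0, 0, 0]}, {"hand": 0, "offset": [-6, 20, 0], "angular": [0, 0, 0]}, {"hand": 0, "offset": [-8, 25, 0], "angular": [0, 0, 0]}, {"hand": 0, "offset": [-11, 30, 0], "angular": [0, 0, 0]}, {"hand": 0, "offset": [-14, 35, 0], "angular": [0, 0, 0]}, {"hand": 0, "offset": [-17, 40, 0], "angular": [0, 0, 0]}])

```text
time: 11.62
tool_pos: [0.3659, 0.3593, 0.455]
tcp_rot: [2.23, 2.204, 0.016]
wrist_force: [0.4, 0.8, -0.3]
width: 0.004
```

Run:
```python
from h import *
delta([.540,-.033,.116],tgt(89))
cs={n:cam(n) for n in('top','side')}; el={}
for n,c in cs.items():
    h=cv2.cvtColor(c['frame'],cv2.COLOR_BGR2HSV)
    m=((h[...,0]<6)|(h[...,0]>175))&(h[...,1]>170)&(h[...,2]>70)
    k,lab,st,ce=cv2.connectedComponentsWithStats(m.astype('uint8')); g=proj(c,[.54,-.032,.094])
    i=min([i for i in range(1,k) if st[i,4]>40],key=lambda i:np.hypot(*(ce[i]-g)))
    el[n]=cv2.minAreaRect(cv2.findContours((lab==i).astype('uint8'),0,2)[0][0]); print(n,st[i],el[n][0],'home/+10',g,proj(c,[.54,-.032,.104]))
    ctr=st[i][:2]+(st[i][2:4]-1)/2; el[n]=(ctr,) if n=='x' else el[n]
C,e=tri(ray(cs['top'],*el['top'][0]),ray(cs['side'],*el['side'][0])); print('ring',C,e)
cv2.imwrite('pics/c9.png',cs['side']['frame'][150:450,100:500])
```

```text
t 11.625 q [ 0.73 -0.11  1.6  -0.01  1.64  0.74] pos [0.3659 0.3593 0.455 ] F [ 0.4  0.8 -0.3] w 0.004
offset cm [ 17.41 -39.23 -33.9 ] ang [44.8 -0.  -0. ]
top [359 225   6  31 156] (361.5, 240.0) home/+10 [362.05874904 252.11639757] [362.53508836 251.46228361]
side [286 270  45  28 272] (307.7353515625, 283.4411926269531) home/+10 [307.04820595 284.33190874] [306.91778482 280.55140902]
ring [ 0.5498867  -0.03054445  0.09419949] 0.016106617866607824
```

View pics/c9.png

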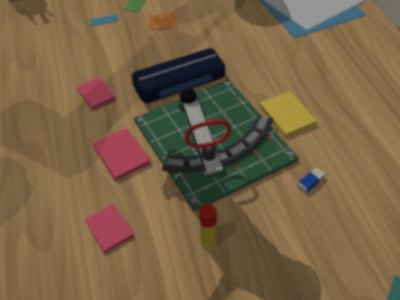

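Run:
```python
from h import *
import pickle
c0=pickle.load(open('c0.pkl','rb'))
def cen(c,p,sat):
    h=cv2.cvtColor(c['frame'],cv2.COLOR_BGR2HSV)
    m=(((h[...,0]<8)|(h[...,0]>172))&(h[...,1]>sat)&(h[...,2]>40)).astype('uint8')
    x,y=proj(c,p).astype(int); z=np.zeros_like(m); z[y-35:y+35,x-35:x+35]=1; 
    n,lab,st,_=cv2.connectedComponentsWithStats(cv2.morphologyEx(m*z,3,np.ones((3,3))))
    i=1+np.argmax(st[1:,4]); return np.array(cv2.minAreaRect(np.argwhere(lab==i)[:,::-1].astype('float32'))[0]),st[i]
c1={n:cam(n) for n in('top','side')}
for sat in(130,150,170):
  for nm,c,p in(('before',c0,[.581,-.027,.095]),('after',c1,[.54,-.033,.095])):
    a,sa=cen(c['top'],p,sat);b,sb=cen(c['side'],p,sat)
    C,e=tri(ray(c['top'],*a),ray(c['side'],*b)); d=C[:2]-[.543,.127]
    print(sat,nm,C.round(4),round(e,4),sa[2:],sb[2:],'r',np.hypot(*d).round(4),'yaw',np.degrees(np.arctan2(-d[1],-d[0])).round(2))
```

```text
130 before [ 0.5804 -0.0269  0.0949] 0.0017 [ 19  56 448] [ 41  33 345] r 0.1583 yaw 103.67
130 after [ 0.5404 -0.0312  0.0938] 0.0022 [ 17  58 416] [ 46  28 363] r 0.1582 yaw 89.07
150 before [ 0.5805 -0.0267  0.0955] 0.0019 [ 18  56 413] [ 41  32 304] r 0.1582 yaw 103.72
150 after [ 0.5404 -0.0313  0.0941] 0.002 [  8  58 359] [ 46  28 338] r 0.1583 yaw 89.06
170 before [ 0.5806 -0.0267  0.0947] 0.0015 [ 17  54 341] [ 40  32 251] r 0.1582 yaw 103.76
170 after [ 0.5485 -0.0307  0.0931] 0.0132 [  6  35 173] [ 45  28 279] r 0.1578 yaw 92.0
```

The ring sits at the same height as before (94 against 95 mm), turned 14.65° (nominal 15°), so the pin is home. Handing in.

```bash
python3 -c "
from workcell import bot
print(bot.finish_job())"
```

```text
the job is handed in; nothing more can be done
None
```

I hooked the closed fingertips under the ring's top bar, with the tool tilted 45° and no pinch, and lifted the pin about 15 mm (load about 5.6 N). I then swung the rule one hole towards the largest pink card and lowered the pin. After that I backed out along the finger axis and took the arm well clear, with about 12 s on the robot's clock.

**Pin and rule:** The last top and side check put the ring centre 94 mm above the table, against 95 mm before the move. It had turned 14.6–14.7° (nominal 15°) at the same radius, so the pin reads as fully home in the next hole.

**Other objects:** The pencil case, eraser and glue stick look unmoved in the later pictures; I did not re-measure them.

**Disagreements:**
- A check from the top and wrist cameras gave 96 mm, within the roughly 2 mm calibration error. A pin still on the plate would have read about 104 mm.
- With the strictest colour threshold (170), shadow cut the ring short in the top view and gave a bad fit (13 mm mismatch), so I discarded that reading.

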